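# Lid the circlip tin and lift only its dust cap

### The job

The tall steel tin of washed circlips on the turntable stands open: take its lid set, the perforated steel lid with the blue dust cap sitting on it, by the steel collar and lower both together, without dropping them, until the steel lid is fully home on the tin. Let go, then lift off the blue cap alone by its knob, leaving the steel lid home and undisturbed so that I can blow the circlips dry through its holes, and finish still holding the cap in the gripper, upright and still, at least 10 cm above its place and over the tin. Do not swing the turntable round, and leave the bar weight, lens, feeler gauge and saucer alone.

Things in the scene. Friction and masses are not known exactly. Their poses are not given: they have to be found in the camera images.
- tin_mouth (a point): centre of the open mouth of the steel tin, at its rim, 95 mm above the work surface; z up. Tin: 57 mm outer, 51 mm inner diameter, 70 mm tall. It is fast on a white turntable (244 mm across, top 25 mm up) whose upright axis is 80 mm from here towards this point's -x; it turns with light friction (0.06 N m). Four bolt cups beside it, 94 mm apart, are only 63 mm high.
- drain_lid_collar (a point): centre of the steel lid's collar (62 mm diameter, 12 mm tall); z up. 90 to 180 g. Below: a tapered plug, 47 mm diameter, 12 mm deep, on which it stands at first (collar 12 to 24 mm up). Above: a crown 41 mm across, 5 mm tall. Home, the collar rests on the tin's rim, this point 6 mm above the rim, plug with 2 mm play all round. Held by the collar, it carries the cap, which just rests on it.
- dust_cap_knob (a point): centre of the knob (18 mm diameter, 14 mm tall) on the blue plastic dust cap; z up. 30 to 65 g. The cap is 52 mm in diameter, 12 mm tall, hollow, and rests loosely on the collar's top, round the crown with about 3 mm play, held by weight alone; this point is then 25 mm above the collar's centre. The knob's foot is 7 mm below this point.
- drain_lid: the perforated steel lid as a whole; origin at the centre of the plug's underside, 18 mm below the collar's centre; z up
- dust_cap: the blue dust cap as a whole; origin at the centre of its open underside, 19 mm below the knob's centre; z up
- bar_weight: chrome handlebar end weight standing upright, 35 mm in diameter, 48 mm tall; origin at the centre of its foot; leave alone
- indicator_lens: yellow indicator lens on a black base, 66 x 40 x 24 mm; origin at the centre of its underside; leave alone
- feeler_gauge: folded steel feeler gauge, 92 x 14 x 9 mm, long along its x; origin at the centre of its underside; leave alone
- saucer: white ceramic saucer of circlips, 98 mm in diameter, 15 mm tall; origin at the centre of its underside; leave alone
Mind the look-alikes: they are no part of the job. Several things have the shape of the dust_cap; the one meant has the colours described above.

How it is judged (in metres and radians):
On the way, in this order (a step that is already met when the one before it is completed fails the run):
1. the lid set is carried nested, the steel lid's collar at least 20 mm above the tin's rim with the cap on it (z of drain_lid_collar in the frame of tin_mouth above 0.02 m and distance between dust_cap_knob and drain_lid_collar below 0.031 m), for 0.1 s.
2. the steel lid is home on the tin with the cap still on it, and the gripper has let go of it (z of drain_lid_collar in the frame of tin_mouth below 0.0085 m and horizontal distance between drain_lid_collar and tin_mouth below 0.004 m and angle between drain_lid_collar's own z axis and vertical below 0.06 rad and distance between dust_cap_knob and drain_lid_collar below 0.031 m and contact force between the fingers and drain_lid below 0.2 N), for 0.2 s.
At the end, for the whole second after the job is handed in: the steel lid is home on the tin (4 mm off axis and 2.5 mm in height at most, tilt under 0.06 rad), not touched by fingers or cap; the gripper holds the cap, at rest and upright (0.35 rad), over 90 mm above its seat and within 100 mm of the tin horizontally (z of drain_lid_collar in the frame of tin_mouth below 0.0085 m and horizontal distance between drain_lid_collar and tin_mouth below 0.004 m and angle between drain_lid_collar's own z axis and vertical below 0.06 rad and contact force between the fingers and drain_lid below 0.2 N and contact force between the fingers and dust_cap above 0.5 N and contact force between dust_cap and drain_lid below 0.05 N and z of dust_cap_knob in the frame of drain_lid_collar above 0.115 m and horizontal distance between dust_cap_knob and tin_mouth below 0.1 m and angle between dust_cap_knob's own z axis and vertical below 0.35 rad and linear speed of dust_cap below 0.05 m/s); the arm keeps its last pose, push and grip.
It fails at once if the cap parts from the steel lid (over 10 mm) while that lid is not home on the tin (distance between dust_cap_knob and drain_lid_collar above 0.035 m and (z of drain_lid_collar in the frame of tin_mouth above 0.01 m or horizontal distance between drain_lid_collar and tin_mouth above 0.005 m)).
It fails at once if the lid set is dropped on the tin: nobody holds the steel lid while it is over the tin and more than 8 mm above home (horizontal distance between drain_lid_collar and tin_mouth below 0.04 m and z of drain_lid_collar in the frame of tin_mouth above 0.014 m and contact force between the fingers and drain_lid below 0.05 N).
It fails at once if the turntable is swung so that the tin moves more than 25 mm (distance of tin_mouth from where it was at the start of the episode above 0.025 m).
It fails at once if a bystander is moved more than 20 mm (distance of any of bar_weight, indicator_lens, feeler_gauge, saucer from where it was at the start of the episode above 0.02 m).
It also fails if it takes over 48 s, if anything falls off the work surface, if the arm or the gripper's body presses on something with over 40 N, if the wrist force passes 120 N, or if a joint passes its speed limit or range.

### The arm

A 6-joint arm with a two-finger parallel gripper is mounted at the origin on the work surface. World frame = base frame: x ahead of the robot, y to its left, z up, the work surface at z = 0. Lengths are in mm, angles in rad, forces in N, time in s.
With the tool pointing down it reaches from about 300 to 775 mm from the base axis. Payload 14.6 kg.
Tool frame: the origin (TCP) lies at the very end of the fingers, on their centre line; the grasp point (between the pads) lies 19 mm behind it; z points along the fingers, y is the line along which they close (so a half turn about z gives the same grasp; the last joint's range is limited). The gripper opens to 94 mm and grips with 3 to 60 N. Pads are 16 mm wide; open, the fingers measure 119 mm over their backs; the gripper's body (75 mm by 177 mm) begins 78 mm behind the grasp point.
Start: joints at [-1.392, 0.3, 1.521, -0, 1.321, -0.067], TCP at [133.826, -533.46, 205.446] pointing down, gripper open.
Joint ranges: [-3.03, 3.03], [-0.79, 2.21], [0.23, 2.52], [-1.04, 4.18], [0, 3.07], [-2.55, 2.55]. Speed limits (rad/s): [2.22, 2.22, 2.57, 3.14, 3.14, 3.14].

### API

Orientations are given as [roll, pitch, yaw] about the fixed x, y, z axes, in that order (R = Rz(yaw) Ry(pitch) Rx(roll)).
In Python, from cell import manip, camera, get_calibration gives the robot as it stands. The module is installed in compiled form; this text tells all that it offers.
- The arm moves only by the tool jog_arm, never from a script. Its argument "plan" is one flat list of numbers, 6 for each row, row after row: the shift along the world's x, y, z in m, then the turn, a rotation vector about the world's x, y, z in degrees. A call has 1 to 20 rows; each row is the pose to reach, as a shift and turn from the pose commanded when the call began; what a row does not reach only later rows make up. A row lasts 1/10 s, in which the tool goes at most 50 mm and 8.59 degrees, less where a joint would pass 70% of its speed; a pose out of reach is approached as far as the arm can. A call with a gripper value outside its range is refused whole. "claw" is the finger opening in m, from 0 to 0.094, set as the call begins (left out, the last holds). The fingers move at their own pace and stop on an object; "force" is the grip in N (left out, the last holds). Time passes only in rows, so rows that repeat a pose let the fingers close. It gives the time, the measured TCP pose, the force, the opening and the grip force at its end, in the units of the state.
- manip.read_state(): the state, without advancing time (a new reading comes with each control period).
- camera(name): name is "scene" or "top"; returns (picture, depth): 480x640x3 uint8, red, green, blue; 480x640 float32, mm along the optical axis (not along the pixel's ray), 0 where there is no reading.
- get_calibration(name): a dict with "fx", "fy", "cx", "cy" (pixels), "k1" (the pictures are not rectified: a ray, as slopes to the right and down, at radius r is drawn at 1 + k1 r^2 times it, then the intrinsics apply), "origin" and "attitude" of the camera in the world. Camera axes: x right, y down, z forward; pixel columns grow to the right and rows downward; lengths in mm; the calibration is good to about 2 mm. A picture is of the moment at which its call begins. get_calibration takes no time and is no camera call.
- manip.sign_off(): hands the job in; it is judged then, once.
The state is a dict: "clock": time; "joints": joint angles; "qd": joint speeds; "effort": joint torques, N m; "eef_pos": TCP position; "eef_rot": TCP orientation; "wrist_force": force on the tool from outside, world axes, zero at the start; "moment": the same for the moment, N m; "finger_gap": finger opening in mm; "finger_force": force on a finger pad.
Only numpy, scipy, OpenCV 4.12 (cv2) and the standard library are available. Lean on these libraries where they do the work, as an engineer would, in place of code of your own. Each camera call takes 0.05 s, during which the arm holds its last target. There are 200 camera calls.

## Working session

There is one attempt and no reset: what is moved stays moved. The work goes in short steps, Python scripts to look and compute and a tool call to move; the robot and the scene stay as the last step left them, time stands still between calls to the robot, and variables do not carry over. Pictures are saved under pics/ and viewed, at most 10 in all, crops included, and the job is handed in when it is done.

Besides the shell and the picture viewer there is one more tool, called by a JSON object that holds its "api" and its "payload". jog_arm: Moves the arm, as the interface text tells. Its arguments: {"type":"object","properties":{"plan":{"type":"array"},"claw":{"type":"number"},"force":{"type":"number"}},"required":["plan"]}

```bash
mkdir -p pics; cat > h.py <<'E'
import numpy as np, cv2
from cell import manip, camera, get_calibration
def shot(n):
    p,d=camera(n); np.savez(f'{n}.npz',p=p,d=d); return p,d
def save(p,name): cv2.imwrite(f'pics/{name}.png',p[...,::-1])
def cloud(n,d):
    c=get_calibration(n); v,u=np.mgrid[0:480,0:640]
    xd=(u-c['cx'])/c['fx']; yd=(v-c['cy'])/c['fy']; x,y=xd.copy(),yd.copy()
    for _ in range(10):
        s=1+c['k1']*(x*x+y*y); x=xd/s; y=yd/s
    P=np.stack([x*d,y*d,d],-1)
    A=np.array(c['attitude'])
    if A.ndim==1:
        from scipy.spatial.transform import Rotation as R
        A=R.from_euler('xyz',A).as_matrix()
    return P@A.T+np.array(c['origin'])
E
python3 - <<'E'
from h import *
for n in('scene','top'):
    p,d=shot(n); save(p,n+'0'); print(get_calibration(n))
print(manip.read_state())
E
```

```text
{'fx': 493.6545387002709, 'fy': 493.6545387002709, 'cx': 322.6665861958046, 'cy': 240.28500578877146, 'k1': -0.07919167528206536, 'origin': array([1031.77566361, -368.12073043,  970.62459778]), 'attitude': array([-2.57750368,  0.00479849,  0.81851997])}
{'fx': 505.6064236170843, 'fy': 505.6064236170843, 'cx': 319.68167211384315, 'cy': 238.58567172598654, 'k1': -0.1145333342345173, 'origin': array([ 500.4883723 ,  -16.58228519, 1070.48078819]), 'attitude': array([-3.02838266, -0.0076392 , -1.57613961])}
{'clock': 0.1, 'joints': array([-1.39158474e+00,  3.00389230e-01,  1.52152644e+00, -2.77806689e-06,
        1.32071244e+00, -6.65884896e-02]), 'qd': array([-2.41833125e-04,  3.40741457e-04, -1.14841049e-03, -3.82837005e-05,
        5.18218835e-04,  7.49069473e-04]), 'effort': array([-1.70593858e-04, -5.32648051e+01, -3.53286481e+01,  7.08786724e-02,
        2.34802708e-02, -4.84084819e-05]), 'eef_pos': array([ 133.79214329, -533.22905392,  204.95435741]), 'eef_rot': array([-3.14055932e+00, -6.62133521e-05,  2.45800732e-01]), 'wrist_force': array([ 0.96705015, -0.10395136, -0.13183119]), 'moment': array([ 0.02522258, -0.01048474, -0.04074847]), 'finger_force': 0.0, 'finger_gap': 94.04493076203184}
```

View pics/scene0.png

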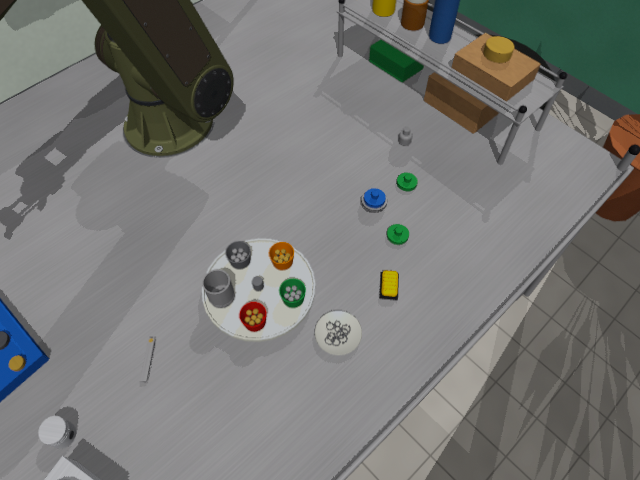

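View pics/top0.png

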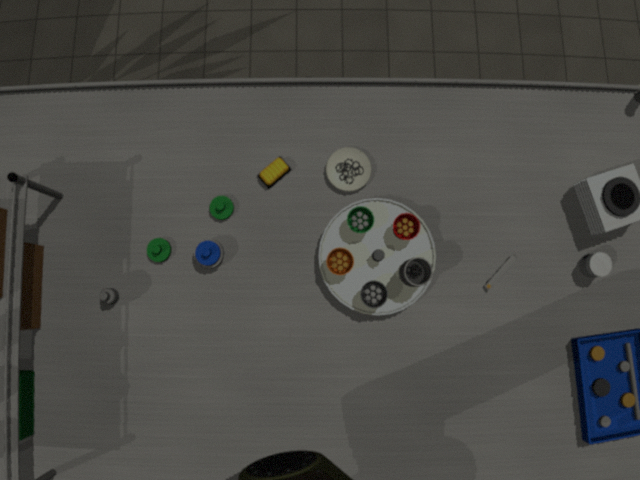

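The scene picture shows the tin at (218,288) on the turntable. Three things are cap-shaped: a blue one on a steel lid at (374,198), and green ones at (407,181) and (397,234). In the top picture these are at (208,253), (159,250) and (221,208). The blue one on steel fits the description. I'll confirm it in a crop and measure.

```bash
python3 - <<'E'
from h import *
from scipy.optimize import least_squares
def circ(P):
    f=lambda q:np.hypot(P[:,0]-q[0],P[:,1]-q[1])-q[2]
    r=least_squares(f,[*P[:,:2].mean(0),25],loss='soft_l1'); return r.x
ims=[]
for n,a,b in(('scene',(374,198),(218,288)),('top',(208,253),(415,271))):
    z=np.load(n+'.npz'); p,d=z['p'],z['d']; C=cloud(n,d)
    for (u,v),nm in((a,'lid'),(b,'tin')):
        s=slice(v-32,v+33),slice(u-32,u+33)
        ims.append(cv2.resize(p[s],(390,290),interpolation=cv2.INTER_CUBIC))
        Q=C[s].reshape(-1,3); col=p[s].reshape(-1,3).astype(int); ok=d[s].reshape(-1)>0
        blue=(col[:,2]>col[:,0]+50)&ok
        c0=C[v,u]; near=np.hypot(Q[:,0]-c0[0],Q[:,1]-c0[1])<45
        if nm=='lid':
            B=Q[blue]; print(n,'blue z',np.percentile(B[:,2],[2,25,50,75,98]),'n',len(B))
            K=B[B[:,2]>B[:,2].max()-5]; print(' knob top',K.mean(0),len(K),np.ptp(K,0))
            D=B[(B[:,2]>30)&(B[:,2]<42)]; print(' disc mid',(D.min(0)+D.max(0))/2,np.ptp(D,0))
            T=Q[near&ok]; print(' hist',np.histogram(T[:,2],bins=range(-5,60,5)))
        else:
            R=Q[near&ok&(Q[:,2]>88)&(Q[:,2]<105)]; print(n,'rim',len(R),R.mean(0),circ(R),np.median(R[:,2]),'ext',(R.min(0)+R.max(0))/2,np.ptp(R,0))
save(np.vstack([np.hstack(ims[:2]),np.hstack(ims[2:])]),'crop0')
# other objects heights/positions
z=np.load('top.npz'); C=cloud('top',z['d'])
for nm,(u,v) in dict(g1=(159,250),g2=(221,208),bar=(108,297),lens=(274,172),saucer=(348,170),axis=(377,256),red=(406,226),dark=(374,293),table=(250,350)).items(): print(nm,C[v,u].round())
E
```

```text
scene blue z [23.95672477 33.14129534 34.93640089 36.80610764 50.1768211 ] n 346
 knob top [591.53879212 206.2487439   49.26469708] 26 [14.85251414 16.17366865  4.22155802]
 disc mid [590.81869269 207.33731734  36.14808675] [52.59401173 54.19045314 11.31677281]
 hist (array([361, 100,   1,  21,  45,  89,  34, 147, 121,  15,  24,   9]), array([-5,  0,  5, 10, 15, 20, 25, 30, 35, 40, 45, 50, 55]))
scene rim 119 [ 538.79025114 -214.21061162   92.20095145] [ 547.84835514 -215.44132976   26.4765546 ] 92.31877017861086 ext [ 546.0378532  -215.57980757   92.46101036] [52.62509875 56.01694493  6.82068767]
top blue z [32.93120234 35.75569915 36.97480818 38.74921109 52.8200465 ] n 442
 knob top [590.32579551 206.55124382  52.30675681] 30 [16.37838706 16.77970891  4.90050674]
 disc mid [590.29500801 206.1883914   36.63548864] [47.94352768 48.71162269 10.27914209]
 hist (array([243, 401,  13,   3,  14, 127,  75,  87, 335,  16,  29,  32]), array([-5,  0,  5, 10, 15, 20, 25, 30, 35, 40, 45, 50, 55]))
top rim 158 [ 547.93408996 -213.41965403   94.51170402] [ 546.86561578 -214.66009731   26.81137536] 94.80166772740534 ext [ 547.36472083 -214.17285754   94.59166182] [54.69008575 54.12695518 13.10642599]
g1 [596. 310.  31.]
g2 [685. 182.  26.]
bar [498. 412.  40.]
lens [762.  71.  23.]
saucer [770. -87.   8.]
axis [ 580. -140.   57.]
red [ 643. -203.   43.]
dark [ 506. -134.   48.]
table [388. 121.   2.]
```

View pics/crop0.png

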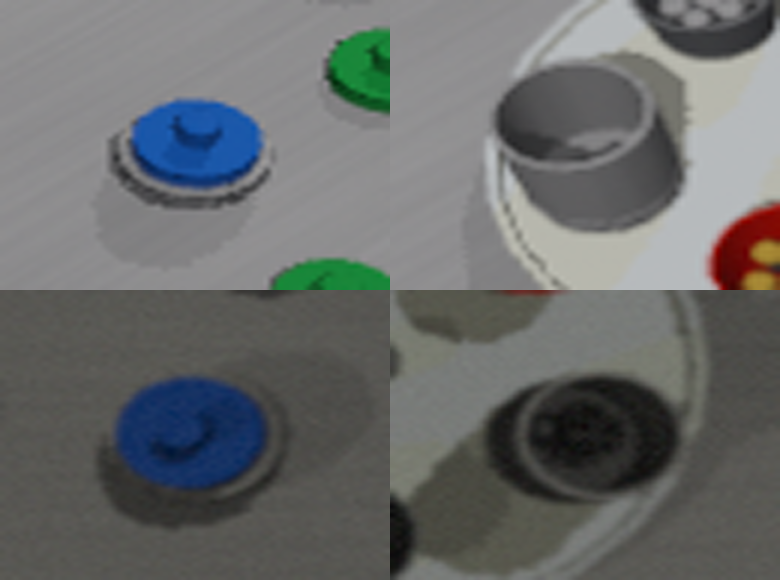

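The crop confirms that the blue cap sits on the grey steel collar and the neighbouring caps are green. The lid is at about (590.5, 206.5) and the tin mouth at about (547.3, -215). The turntable axis is near (580, -140), so I'll grip along the radial direction at 66°. That leaves the direction across the pads as the one the turntable can give in.

{"api": "jog_arm", "payload": {"plan": [0.457, 0.74, -0.06, 0, 0, -37.7, 0.457, 0.74, -0.06, 0, 0, -37.7, 0.457, 0.74, -0.06, 0, 0, -37.7, 0.457, 0.74, -0.06, 0, 0, -37.7, 0.457, 0.74, -0.06, 0, 0, -37.7, 0.457, 0.74, -0.06, 0, 0, -37.7, 0.457, 0.74, -0.06, 0, 0, -37.7, 0.457, 0.74, -0.06, 0, 0, -37.7, 0.457, 0.74, -0.06, 0, 0, -37.7, 0.457, 0.74, -0.06, 0, 0, -37.7, 0.457, 0.74, -0.06, 0, 0, -37.7, 0.457, 0.74, -0.06, 0, 0, -37.7, 0.457, 0.74, -0.06, 0, 0, -37.7, 0.457, 0.74, -0.06, 0, 0, -37.7, 0.457, 0.74, -0.06, 0, 0, -37.7, 0.457, 0.74, -0.06, 0, 0, -37.7, 0.457, 0.74, -0.06, 0, 0, -37.7, 0.457, 0.74, -0.06, 0, 0, -37.7, 0.457, 0.74, -0.06, 0, 0, -37.7, 0.457, 0.74, -0.06, 0, 0, -37.7], "claw": 0.094}}

```text
clock: 2.1
eef_pos: [590.4, 206.6, 144.6]
eef_rot: [3.141, 0.001, -0.411]
wrist_force: [0.6, 0.7, 0.4]
finger_gap: 94.1
finger_force: 0.0
```

{"api": "jog_arm", "payload": {"plan": [0, 0, -0.03, 0, 0, 0, 0, 0, -0.06, 0, 0, 0, 0, 0, -0.09, 0, 0, 0, 0, 0, -0.11, 0, 0, 0, 0, 0, -0.125, 0, 0, 0, 0, 0, -0.135, 0, 0, 0, 0, 0, -0.141, 0, 0, 0, 0, 0, -0.141, 0, 0, 0, 0, 0, -0.141, 0, 0, 0]}}

```text
clock: 3.0
eef_pos: [591.2, 206.6, 5.2]
eef_rot: [-3.141, -0.001, -0.412]
wrist_force: [-0.1, -0.5, 0.4]
finger_gap: 93.9
finger_force: 0.0
```

```bash
python3 - <<'E'
from h import *
p,d=shot('scene'); save(cv2.resize(p[130:260,290:460],(680,520),interpolation=cv2.INTER_CUBIC),'grasp'); print(manip.read_state()['eef_pos'],manip.read_state()['wrist_force'])
E
```

```text
[591.27631777 206.64993873   5.33947048] [ 0.17154873  0.61161881 -0.0529835 ]
```

View pics/grasp.png

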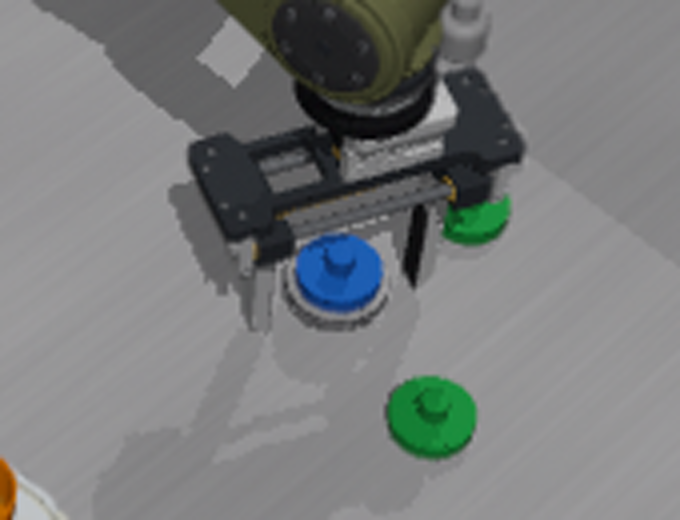

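The fingers straddle the lid set cleanly, with the green caps clear. I'll go down 2 mm more and close.

{"api": "jog_arm", "payload": {"plan": [0, 0, -0.0025, 0, 0, 0, 0, 0, -0.0025, 0, 0, 0, 0, 0, -0.0025, 0, 0, 0]}}

```text
clock: 3.35
eef_pos: [590.9, 206.6, 2.0]
eef_rot: [-3.142, -0.0, -0.412]
wrist_force: [-0.3, -0.4, -0.7]
finger_gap: 93.7
finger_force: 0.0
```

{"api": "jog_arm", "payload": {"plan": [0, 0, 0, 0, 0, 0, 0, 0, 0, 0, 0, 0, 0, 0, 0, 0, 0, 0, 0, 0, 0, 0, 0, 0, 0, 0, 0, 0, 0, 0, 0, 0, 0, 0, 0, 0, 0, 0, 0, 0, 0, 0, 0, 0, 0, 0, 0, 0], "claw": 0.045, "force": 25}}

```text
clock: 4.15
eef_pos: [590.9, 206.6, 2.0]
eef_rot: [-3.142, -0.0, -0.412]
wrist_force: [0.5, 0.0, -0.4]
finger_gap: 60.5
finger_force: 25.0
```

{"api": "jog_arm", "payload": {"plan": [0, 0, 0.003, 0, 0, 0, 0, 0, 0.01, 0, 0, 0, 0, 0, 0.02, 0, 0, 0, 0, 0, 0.035, 0, 0, 0, 0, 0, 0.05, 0, 0, 0, 0, 0, 0.065, 0, 0, 0, 0, 0, 0.08, 0, 0, 0, 0, 0, 0.095, 0, 0, 0, 0, 0, 0.11, 0, 0, 0, 0, 0, 0.123, 0, 0, 0, 0, 0, 0.134, 0, 0, 0, 0, 0, 0.142, 0, 0, 0, 0, 0, 0.147, 0, 0, 0, 0, 0, 0.15, 0, 0, 0, 0, 0, 0.15, 0, 0, 0]}}

```text
clock: 5.65
eef_pos: [590.8, 206.5, 152.0]
eef_rot: [-3.142, 0.0, -0.412]
wrist_force: [0.6, 0.1, -2.1]
finger_gap: 60.6
finger_force: 25.0
```

```bash
python3 - <<'E'
from h import *
print(manip.read_state()['eef_pos'],manip.read_state()['finger_gap'])
for n in('scene','top'):
    p,d=shot(n);C=cloud(n,d);c=p.astype(int)
    b=(c[...,2]>c[...,0]+50)&(d>0)&(np.hypot(C[...,0]-591,C[...,1]-206)<60)&(C[...,2]>150)
    B=C[b];print(n,len(B),(B.max(0)+B.min(0))/2,np.ptp(B,0),np.median(B,0))
E
```

```text
[590.84556295 206.53202187 151.96948763] 60.64828412087922
scene 407 [591.01313837 205.18108711 187.08463423] [51.5027667  58.09852061 31.01005011] [595.43292436 202.19083532 185.09548682]Traceback (most recent call last):
  File "<stdin>", line 6, in <module>
    return umr_maximum(a, axis, None, out, keepdims, initial, where)
ValueError: zero-size array to reduction operation maximum which has no identity
```

The lid set is lifted and nested. Now I'll carry it gently over to the tin.

{"api": "jog_arm", "payload": {"plan": [-0.0003, -0.003, 0, 0, 0, 0, -0.0012, -0.0118, 0, 0, 0, 0, -0.0026, -0.0256, 0, 0, 0, 0, -0.0045, -0.0438, 0, 0, 0, 0, -0.0068, -0.0659, 0, 0, 0, 0, -0.0094, -0.091, 0, 0, 0, 0, -0.0123, -0.1188, 0, 0, 0, 0, -0.0153, -0.1484, 0, 0, 0, 0, -0.0185, -0.1792, 0, 0, 0, 0, -0.0218, -0.2108, 0, 0, 0, 0, -0.025, -0.2423, 0, 0, 0, 0, -0.0282, -0.2731, 0, 0, 0, 0, -0.0312, -0.3027, 0, 0, 0, 0, -0.0341, -0.3305, 0, 0, 0, 0, -0.0367, -0.3556, 0, 0, 0, 0, -0.039, -0.3777, 0, 0, 0, 0, -0.0409, -0.3959, 0, 0, 0, 0, -0.0423, -0.4097, 0, 0, 0, 0, -0.0432, -0.4185, 0, 0, 0, 0, -0.0435, -0.4215, 0, 0, 0, 0]}}

```text
clock: 7.75
eef_pos: [547.0, -215.9, 151.9]
eef_rot: [3.142, -0.0, -0.413]
wrist_force: [0.6, 0.8, -1.5]
finger_gap: 60.6
finger_force: 25.0
```

{"api": "jog_arm", "payload": {"plan": [0, 0, -0.01, 0, 0, 0, 0, 0, -0.025, 0, 0, 0, 0, 0, -0.037, 0, 0, 0, 0, 0, -0.044, 0, 0, 0, 0, 0, -0.044, 0, 0, 0, 0, 0, -0.044, 0, 0, 0]}}

```text
clock: 8.35
eef_pos: [547.5, -214.9, 108.2]
eef_rot: [-3.142, -0.0, -0.412]
wrist_force: [0.4, -0.4, -1.3]
finger_gap: 60.7
finger_force: 25.0
```

```bash
python3 - <<'E'
from h import *
s=manip.read_state();print(s['eef_pos'],s['eef_rot'],s['finger_gap'])
p,d=shot('scene');C=cloud('scene',d);c=p.astype(int)
b=(c[...,2]>c[...,0]+50)&(d>0)&(np.hypot(C[...,0]-547,C[...,1]+215)<60)&(C[...,2]>100)
B=C[b];print(len(B),(B.max(0)+B.min(0))/2,np.ptp(B,0),np.median(B,0))
save(cv2.resize(p[220:330,150:290],(700,550),interpolation=cv2.INTER_CUBIC),'over')
E
```

```text
[ 547.53063706 -214.856421    108.20179812] [-3.14158734e+00 -3.02254443e-04 -4.11959486e-01] 60.73596175341916
510 [ 551.54605036 -214.14985153  172.4771429 ] [57.29198381 50.90992168 90.35691254] [ 553.00490846 -216.79060211  140.85289481]
```

View pics/over.png

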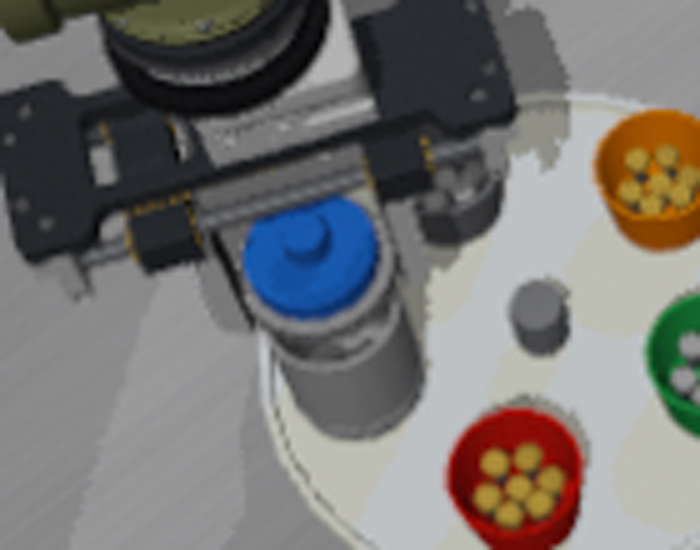

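The lid hangs level over the tin, with the plug about 11 mm above the rim. I'll lower it slowly and watch the force.

{"api": "jog_arm", "payload": {"plan": [0, 0, -0.003, 0, 0, 0, 0, 0, -0.006, 0, 0, 0, 0, 0, -0.009, 0, 0, 0, 0, 0, -0.011, 0, 0, 0, 0, 0, -0.013, 0, 0, 0, 0, 0, -0.015, 0, 0, 0, 0, 0, -0.015, 0, 0, 0]}}

```text
clock: 9.1
eef_pos: [547.2, -214.9, 92.6]
eef_rot: [-3.142, 0.0, -0.412]
wrist_force: [-0.0, 0.2, -1.6]
finger_gap: 60.4
finger_force: 25.0
```

{"api": "jog_arm", "payload": {"plan": [0, 0, -0.0015, 0, 0, 0, 0, 0, -0.003, 0, 0, 0, 0, 0, -0.0045, 0, 0, 0, 0, 0, -0.006, 0, 0, 0, 0, 0, -0.007, 0, 0, 0, 0, 0, -0.007, 0, 0, 0]}}

```text
clock: 9.7
eef_pos: [547.2, -215.0, 85.8]
eef_rot: [3.142, 0.0, -0.412]
wrist_force: [0.6, -1.8, -2.7]
finger_gap: 60.5
finger_force: 25.0
```

{"api": "jog_arm", "payload": {"plan": [0, 0, -0.0005, 0, 0, 0, 0, 0, -0.001, 0, 0, 0, 0, 0, -0.001, 0, 0, 0]}}

```text
clock: 10.0
eef_pos: [547.3, -215.0, 84.9]
eef_rot: [3.142, 0.0, -0.412]
wrist_force: [0.2, -2.1, -1.1]
finger_gap: 60.6
finger_force: 25.0
```

{"api": "jog_arm", "payload": {"plan": [-0.0003, -0.0007, 0, 0, 0, 0, -0.0003, -0.0007, -0.0005, 0, 0, 0, -0.0003, -0.0007, -0.001, 0, 0, 0, -0.0003, -0.0007, -0.001, 0, 0, 0]}}

```text
clock: 10.4
eef_pos: [547.4, -215.7, 84.9]
eef_rot: [-3.142, -0.001, -0.412]
wrist_force: [-2.0, 0.9, 8.0]
finger_gap: 61.1
finger_force: 25.0
```

It is seated at the predicted height, with 8 N upward. I'll ease the press and release.

{"api": "jog_arm", "payload": {"plan": [0, 0, 0.0004, 0, 0, 0, 0, 0, 0.0004, 0, 0, 0]}}

```text
clock: 10.6
eef_pos: [547.3, -215.6, 84.9]
eef_rot: [-3.142, -0.001, -0.412]
wrist_force: [-0.0, 0.7, 6.4]
finger_gap: 60.7
finger_force: 25.0
```

{"api": "jog_arm", "payload": {"plan": [0, 0, 0, 0, 0, 0, 0, 0, 0, 0, 0, 0, 0, 0, 0, 0, 0, 0, 0, 0, 0, 0, 0, 0, 0, 0, 0, 0, 0, 0, 0, 0, 0, 0, 0, 0], "claw": 0.085}}

```text
clock: 11.2
eef_pos: [547.0, -215.6, 84.3]
eef_rot: [-3.142, 0.0, -0.412]
wrist_force: [0.5, 0.5, 1.1]
finger_gap: 84.8
finger_force: 0.0
```

```bash
python3 - <<'E'
from h import *
p,d=shot('scene');C=cloud('scene',d);c=p.astype(int)
b=(c[...,2]>c[...,0]+50)&(d>0)&(np.hypot(C[...,0]-547,C[...,1]+215)<45)&(C[...,2]>95)&(C[...,2]<150)
B=C[b];K=B[B[:,2]>122];print(len(B),(B.max(0)+B.min(0))/2,np.percentile(B[:,2],[5,50,95]),'knob',len(K),K.mean(0),np.ptp(K,0))
save(cv2.resize(p[220:330,150:290],(700,550),interpolation=cv2.INTER_CUBIC),'home')
E
```

```text
472 [ 549.28888412 -213.61148016  119.79102531] [112.59140153 117.31104848 130.95441849] knob 77 [ 549.2829941  -215.01707507  129.53782389] [23.50127541 27.29282398 13.02623902]
```

View pics/home.png

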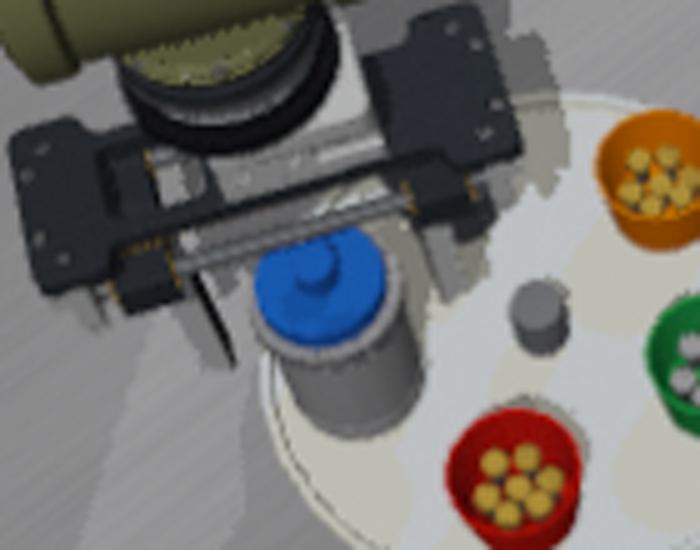

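The picture shows the lid fully seated on the tin rim, with the cap still on it and the fingers clear. Next I'll raise the fingertips to just above the cap's disc (TCP z about 121.5) and close on the knob.

{"api": "jog_arm", "payload": {"plan": [0, 0, 0.005, 0, 0, 0, 0, 0, 0.015, 0, 0, 0, 0, 0, 0.025, 0, 0, 0, 0, 0, 0.033, 0, 0, 0, 0, 0, 0.037, 0, 0, 0, 0, 0, 0.037, 0, 0, 0, 0, 0, 0.037, 0, 0, 0]}}

```text
clock: 11.95
eef_pos: [546.9, -215.6, 121.2]
eef_rot: [-3.142, 0.0, -0.412]
wrist_force: [-0.0, -0.0, -0.7]
finger_gap: 85.0
finger_force: 0.0
```

{"api": "jog_arm", "payload": {"plan": [0, 0, 0, 0, 0, 0, 0, 0, 0, 0, 0, 0, 0, 0, 0, 0, 0, 0, 0, 0, 0, 0, 0, 0, 0, 0, 0, 0, 0, 0, 0, 0, 0, 0, 0, 0, 0, 0, 0, 0, 0, 0, 0, 0, 0, 0, 0, 0], "claw": 0.03, "force": 12}}

```text
clock: 12.75
eef_pos: [547.0, -215.7, 121.3]
eef_rot: [3.142, 0.0, -0.412]
wrist_force: [-0.3, -0.3, 0.1]
finger_gap: 30.3
finger_force: 0.0
```

```bash
python3 - <<'E'
from h import *
s=manip.read_state();print(s['eef_pos'],s['finger_gap'])
p,d=shot('scene'); save(cv2.resize(p[220:330,150:290],(700,550),interpolation=cv2.INTER_CUBIC),'knob')
E
```

```text
[ 547.01074595 -215.68029179  121.33048872] 30.339619724465855
```

View pics/knob.png

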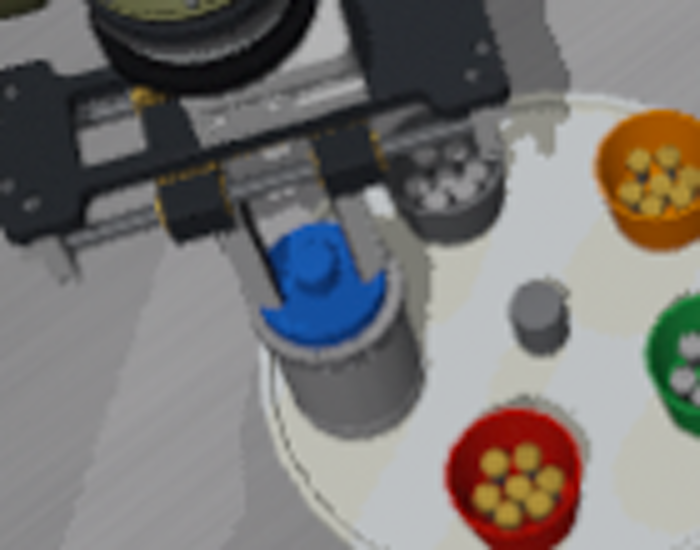

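The knob sits between the two finger tips, just above the disc. Closing.

{"api": "jog_arm", "payload": {"plan": [0, 0, 0, 0, 0, 0, 0, 0, 0, 0, 0, 0, 0, 0, 0, 0, 0, 0, 0, 0, 0, 0, 0, 0, 0, 0, 0, 0, 0, 0], "claw": 0.005, "force": 12}}

```text
clock: 13.3
eef_pos: [547.0, -215.7, 121.3]
eef_rot: [3.142, -0.0, -0.412]
wrist_force: [0.7, 0.4, -0.0]
finger_gap: 17.4
finger_force: 12.0
```

Gripped, at a gap of 17.4 mm. I'll lift slowly at first, to 120 mm.

{"api": "jog_arm", "payload": {"plan": [0, 0, 0.001, 0, 0, 0, 0, 0, 0.003, 0, 0, 0, 0, 0, 0.006, 0, 0, 0, 0, 0, 0.01, 0, 0, 0, 0, 0, 0.016, 0, 0, 0, 0, 0, 0.024, 0, 0, 0, 0, 0, 0.033, 0, 0, 0, 0, 0, 0.043, 0, 0, 0, 0, 0, 0.053, 0, 0, 0, 0, 0, 0.063, 0, 0, 0, 0, 0, 0.073, 0, 0, 0, 0, 0, 0.083, 0, 0, 0, 0, 0, 0.093, 0, 0, 0, 0, 0, 0.102, 0, 0, 0, 0, 0, 0.109, 0, 0, 0, 0, 0, 0.115, 0, 0, 0, 0, 0, 0.119, 0, 0, 0, 0, 0, 0.12, 0, 0, 0, 0, 0, 0.12, 0, 0, 0, 0, 0, 0.12, 0, 0, 0]}}

```text
clock: 15.3
eef_pos: [546.9, -215.6, 241.0]
eef_rot: [-3.142, 0.001, -0.412]
wrist_force: [-0.1, 0.2, -0.1]
finger_gap: 17.4
finger_force: 12.0
```

```bash
python3 - <<'E'
from h import *
s=manip.read_state();print(s['eef_pos'],s['finger_gap'],s['finger_force'])
p,d=shot('scene');C=cloud('scene',d)
R=C[(np.hypot(C[...,0]-547,C[...,1]+215)<38)&(C[...,2]>98)&(C[...,2]<122)&(d>0)]
print(len(R),(R.max(0)+R.min(0))/2,np.percentile(R[:,2],[5,50,95]))
save(cv2.resize(p[180:340,130:310],(720,600),interpolation=cv2.INTER_CUBIC),'end')
E
```

```text
[ 546.92447857 -215.60745472  240.98164199] 17.434839710584818 11.999955475330353
705 [ 547.31820181 -214.82845016  106.87928013] [101.69255939 106.85387599 111.77727099]
```

View pics/end.png

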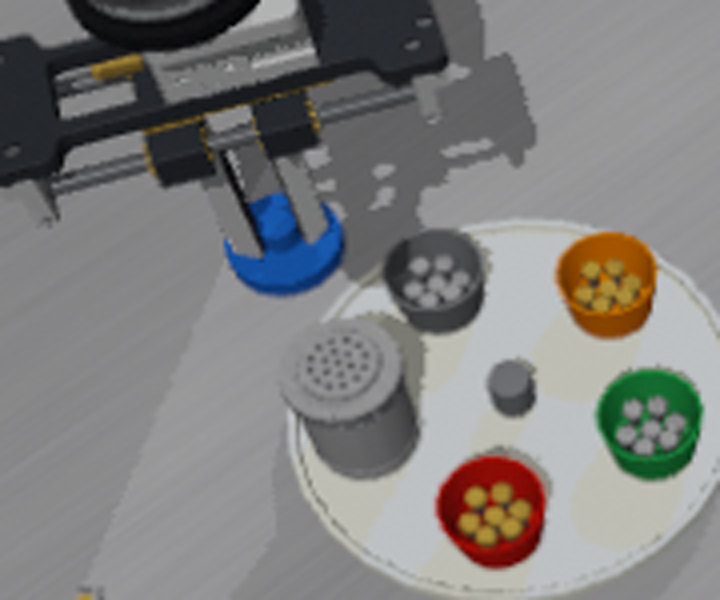

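The cap is held upright 120 mm above its place, and the perforated lid is flat and home on the tin. Handing in.

```bash
python3 -c "
from cell import manip
print(manip.sign_off())"
```

```text
the job is handed in; nothing more can be done
None
```

The steel lid is home on the tin, and the gripper is holding the blue cap upright and still, about 12 cm above its place over the tin; the job is handed in, with no verdict returned.

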